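# Ring the pass bell and point out the prawn toast

### The arm

A 6-joint arm with a two-finger parallel gripper is mounted at the origin on the work surface. World frame = base frame: x ahead of the robot, y to its left, z up, the work surface at z = 0. Lengths are in m, angles in rad, forces in N, time in s.
With the tool pointing down it reaches from about 0.25 to 0.775 m from the base axis. Payload 4 kg.
Tool frame: the origin (TCP) lies at the very end of the fingers, on their centre line; the grasp point (between the pads) lies manip.grip_point_offset behind it (manip.grip_point_offset is the distance from the TCP to the grasp point, in m); z points along the fingers, y is the line along which they close (so a half turn about z gives the same grasp; the last joint's range is limited). The gripper opens to 85 mm and grips with 20 to 120 N. Pads are 22 mm wide; open, the fingers measure 114 mm over their backs; the gripper's body (76 mm by 85 mm) begins 54 mm behind the grasp point. The pads swing forward as they close: fully open they stand 13 mm farther back than shut.
Start: joints at [1.232, 0.087, 1.371, -0, 1.684, -0.103], TCP at [0.129, 0.535, 0.202] pointing down, gripper open.
Joint ranges: [-3.1, 3.1], [-0.76, 2.03], [0.27, 2.55], [-1.08, 4.22], [0.17, 2.65], [-2.57, 2.57]. Speed limits (rad/s): [2.79, 2.79, 3.14, 3.14, 3.14, 3.14].

### API

Orientations are given as a unit quaternion [x, y, z, w].
In Python, from plant import manip, capture gives the robot as it stands.
- The arm moves only by the tool jog_arm, never from a script. Its argument "targets" is text: rows parted by semicolons, each of 7 numbers parted by spaces: the shift along the world's x, y, z normalised to -1 to 1, where 1 is 0.075 m, then the turn, a rotation vector about the world's x, y, z normalised to -1 to 1, where 1 is 180 degrees, then the opening, from 0 (shut) to 1 (fully open). In form: dx dy dz ax ay az grip; .... A call has 1 to 12 rows; each row shifts and turns the commanded pose from where the row before left it; what a row does not reach is not made up. A row lasts 1/8 s, in which the tool goes at most 62.5 mm and 10.7 degrees, less where a joint would pass 70% of its speed; a pose out of reach is approached as far as the arm can. A call with a number of a shift or a turn outside -1 to 1 is refused whole. A call with a gripper value outside its range is refused whole. The fingers move at their own pace and stop on an object; "force" is the grip in N (left out, the last holds). Time passes only in rows, so rows that do not move let the fingers close. It gives the time, the measured TCP pose, the force, the opening and the grip force at its end, in the units of the state.
- manip.sense(): the state, without advancing time (a new reading comes with each control period).
- capture(name): name is "scene" or "top"; returns a dict with "img" (480x640x3 uint8, red, green, blue), "mtx" (3x3 intrinsics, pixels), "rvec" (rotation vector, rad) and "tvec" (3), from world to camera coordinates, as OpenCV has them. Camera axes: x right, y down, z forward; pixel columns grow to the right and rows downward; lengths in m; the calibration is good to about 2 mm. A picture is of the moment at which its call begins. There is no depth.
- manip.close_job(): hands the job in; it is judged then, once.
The state is a dict: "clock": time; "joint_pos": joint angles; "qvel": joint speeds; "joint_efforts": joint torques, N m; "tool_pos": TCP position; "tool_rot": TCP orientation; "force": force on the tool from outside, world axes, zero at the start; "moment": the same for the moment, N m; "width": finger opening in m; "gripper_force": force on a finger pad.
Only numpy, scipy, OpenCV 4.12 (cv2) and the standard library are available. Lean on these libraries where they do the work, as an engineer would, in place of code of your own. Each camera call takes 0.05 s, during which the arm holds its last target. There are 200 camera calls.

### The job

The prawn toast is ready to go out. Ring the service bell by pressing its plunger fully down and letting it spring back up, then point out the prawn toast for the waiter: bring the fingertips about three centimetres straight above the middle of the prawns, stay there without touching for about two seconds, and finish still pointing. Do not lift or shift the bell, and do not touch any dish or the pepper mill.

Things in the scene. Friction and masses are not known exactly. Their poses are not given: they have to be found in the camera images.
- bell: Counter service bell standing loose on the stone worktop, left or right of the green board: round black base 84 mm across, chromed dome 78 mm across whose top is 48 mm above the worktop, with a spring plunger on top. Mass about 0.24 kg. Origin: centre of its underside; z up.
- plunger_top (a point): Centre of the top of the bell's plunger, a dark steel mushroom button 18 mm across and 6 mm thick, on the bell's axis. At rest its top is 64 mm above the worktop, 16 mm above the dome; it goes straight down.
- plunger (a joint): Travel of the bell's plunger in metres: 0 is up (rest), 0.005 is fully down. A spring pushes it back up; it starts to move at about 1.2 N and is fully down at about 4 N.
- prawn_dish: White oval tapas dish, 130 by 86 mm and 26 mm high, holding a slice of toast with two curled orange-pink prawns on it (top 44 mm above the dish's underside). One loose piece of about 0.26 kg on the green board. Origin: centre of its underside; x along its length, z up.
- prawn_top (a point): Middle of the two prawns at the height of their highest point, 44 mm above the underside of the prawn dish, over the dish's centre. The two prawns together cover about 80 by 42 mm.
- cheese_dish: The same kind of dish with toast and two pale yellow cheese wedges with dark rind (top 42 mm above the underside). To be left alone. Origin: centre of its underside; x along its length.
- olive_dish: The same kind of dish with toast and six green olives (top 42 mm above the underside). To be left alone. Origin: centre of its underside; x along its length.
- pepper_mill: Dark wooden pepper mill, 54 mm across and 130 mm tall, standing loose on the worktop on the other side of the board from the bell. To be left alone. Origin: centre of its underside; z up.
- board: Green plastic board, 280 mm (its x) by 420 mm (its y) and 20 mm thick, fixed on the worktop; the three dishes stand on it in a row along its y, in any order, at least 25 mm apart. Origin: centre of its underside.
Mind the look-alikes: they are no part of the job. Of the things like the bell, leave any that is blue; of the rest the larger one is meant.

How it is judged:
On the way, in this order (a step that is already met when the one before it is completed fails the run):
1. the bell's plunger is pressed fully down (at least 4 of its 5 mm) (value of joint plunger above 0.004 m), for 0.02 s.
2. with the plunger back up, the fingertips point at the prawns from just above for about two seconds (1.8 s) (horizontal distance between the grasp point and prawn_top below 0.025 m and z of the grasp point in the frame of prawn_top between 0.021 and 0.085 m and value of joint plunger below 0.001 m), for 1.8 s.
At the end, for the whole second after the job is handed in: Plunger up (within 1 mm); the grasp point between the fingers within 25 mm sideways of the middle of the prawns and 21 to 85 mm above their top, fingertips clear of them. Dishes and pepper mill unmoved (8 mm); bell upright (0.1 rad), within 20 mm of its start (all of step 2 and distance of each of prawn_dish, cheese_dish, olive_dish, pepper_mill from where it was at the start of the episode below 0.008 m and distance of bell from where it was at the start of the episode below 0.02 m and angle between each of bell, pepper_mill's own z axis and vertical below 0.1 rad); the robot touches nothing.
It fails at once if the prawn toast or its dish is touched (contact force between any of the fingers, the arm and prawn_dish above 0.3 N).
It fails at once if another dish or the pepper mill is touched or shifted (contact force between any of the fingers, the arm and cheese_dish above 0.3 N or contact force between any of the fingers, the arm and olive_dish above 0.3 N or contact force between any of the fingers, the arm and pepper_mill above 0.3 N or distance of any of prawn_dish, cheese_dish, olive_dish, pepper_mill from where it was at the start of the episode above 0.008 m).
It fails at once if the bell is lifted, shifted more than 20 mm or tipped (distance of bell from where it was at the start of the episode above 0.02 m or height (world z) of bell above 0.006 m or angle between bell's own z axis and vertical above 0.2 rad).
It also fails if it takes over 42 s, if anything falls off the work surface, if the arm or the gripper's body presses on something with over 40 N, if the wrist force passes 120 N, or if a joint passes its speed limit or range.

## Working session

There is one attempt and no reset: what is moved stays moved. The work goes in short steps, Python scripts to look and compute and a tool call to move; the robot and the scene stay as the last step left them, time stands still between calls to the robot, and variables do not carry over. Pictures are saved under pics/ and viewed, at most 10 in all, crops included, and the job is handed in when it is done.

Besides the shell and the picture viewer there is one more tool, called after "Request:" as name(argument=value, ...) on one line, values as JSON. jog_arm: Moves the arm, as the interface text tells. Scaled input: -1 to 1 covers 0.075 m each way for a shift and 180 degrees each way for a turn. Its arguments: {"type":"object","properties":{"targets":{"type":"string"},"force":{"type":"number"}},"required":["targets"]}

```bash
mkdir -p pics
cat > h.py <<'E'
import numpy as np, cv2
from plant import manip, capture
def ray(c,u,v,z):
    R,_=cv2.Rodrigues(np.array(c["rvec"],float)); t=np.array(c["tvec"],float).ravel()
    o=-R.T@t; d=R.T@np.linalg.inv(np.array(c["mtx"]))@np.array([u,v,1.]); return o+d*(z-o[2])/d[2]
def save(c,n): cv2.imwrite(n,c["img"][:,:,::-1])
E
python3 - <<'E'
from h import *
import pickle
for n in("top","scene"):
    c=capture(n); save(c,f"pics/{n}0.png"); pickle.dump(c,open(n+".pkl","wb"))
    R,_=cv2.Rodrigues(np.array(c["rvec"],float)); print(n,-R.T@np.array(c["tvec"]).ravel())
print(manip.grip_point_offset, manip.sense())
E
```

```text
top [ 0.3355927  -0.04659513  1.14585778]
scene [1.20306455 0.43076325 1.26704543]
0.0187 {'clock': 0.1, 'joint_pos': array([ 1.23191329e+00,  8.79009944e-02,  1.37211160e+00,  1.56304537e-06,
        1.68359855e+00, -1.03087270e-01]), 'qvel': array([-9.45476178e-05, -8.03605117e-04, -2.40948164e-03, -1.09417379e-03,
        3.56551719e-04, -1.70824809e-04]), 'joint_efforts': array([ 2.44269853e-03, -3.53016007e+01, -3.14217353e+01, -1.44365963e-04,
        7.93233106e-03,  2.39207779e-06]), 'tool_pos': array([0.12831757, 0.53430254, 0.20134106]), 'tool_rot': array([ 1.17624799e-01,  9.93057596e-01, -9.84531328e-04, -2.21974968e-04]), 'force': array([-0.47817039,  0.22005876, -0.52565013]), 'moment': array([-0.03828798,  0.02050758,  0.06711597]), 'gripper_force': 0.0, 'width': 0.0851011724726432}
```

View pics/top0.png

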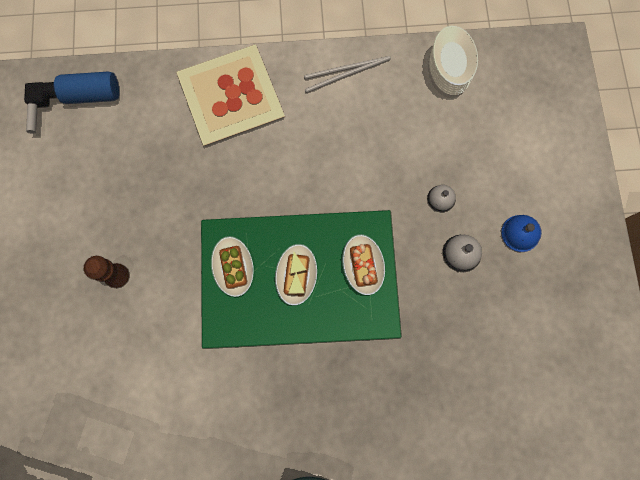

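View pics/scene0.png

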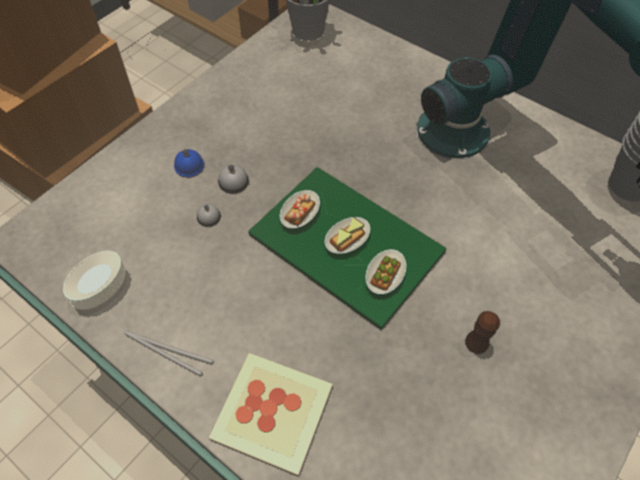

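The top view shows the larger grey bell at about (463,253), the small grey one at (441,198) and the blue one at (521,232). The prawn dish is at (364,265), cheese at (296,275), olives at (232,267) and the mill at (105,270). In the scene view the bell is at (233,178) and the prawn dish at (300,210).

Run:
```python
from h import *
import pickle
rois={"top":{"bell":(440,230,487,276),"prawn":(335,230,392,300)},"scene":{"bell":(214,160,252,197),"prawn":(275,185,326,235)}}
tiles=[]
for n in rois:
    c=pickle.load(open(n+".pkl","rb")); hsv=cv2.cvtColor(c["img"],cv2.COLOR_RGB2HSV)
    for k,(a,b,d,e) in rois[n].items():
        p=c["img"][b:e,a:d,::-1]; tiles.append(cv2.resize(p,(400,300),interpolation=cv2.INTER_NEAREST))
        if k=="prawn":
            g=cv2.inRange(hsv[b:e,a:d],(50,120,0),(90,255,255)); m=cv2.bitwise_not(g)
            q=max(cv2.findContours(m,cv2.RETR_EXTERNAL,cv2.CHAIN_APPROX_NONE)[0],key=cv2.contourArea)
            el=cv2.fitEllipse(q); u,v=el[0][0]+a,el[0][1]+b; print(n,k,u,v,el[1:],ray(c,u,v,.036))
            o=cv2.inRange(hsv[b:e,a:d],(0,110,150),(14,255,255)); y,x=np.nonzero(o); u,v=x.mean()+a,y.mean()+b; print(" orange",u,v,ray(c,u,v,.06))
        else:
            gray=hsv[b:e,a:d,2].astype(int); h,w=gray.shape
            s=np.zeros_like(gray,bool); s[4:h-14,8:w-10]=1
            m=(s&(gray<85)).astype(np.uint8); nn,l,st,ce=cv2.connectedComponentsWithStats(m)
            for i in range(1,nn):
                if st[i,4]>5: u,v=ce[i]+[a,b]; print(n,k,st[i],u,v,ray(c,u,v,.063))
cv2.imwrite("pics/t.png",np.vstack([np.hstack(tiles[:2]),np.hstack(tiles[2:])]))
```

```text
top bell [ 8  5 11  9 24] 451.375 238.125 [ 0.56111565 -0.34086779  0.063     ]
top bell [24 14  9  8 50] 467.76 247.72 [ 0.53823275 -0.37244193  0.063     ]
top bell [ 8 27  4  5 11] 448.8181818181818 259.54545454545456 [ 0.5160789  -0.32981067  0.063     ]
top prawn 363.2381401062012 264.3198890686035 ((41.38859939575195, 61.35848617553711), 167.8843231201172) [ 0.5232723  -0.15390836  0.036     ]
 orange 364.24050632911394 264.0126582278481 [ 0.51971198 -0.15372852  0.06      ]
scene bell [15  6  4  5 14] 230.78571428571428 168.07142857142858 [ 0.53912289 -0.37091592  0.063     ]
scene prawn 297.5317268371582 207.298978805542 ((50.724151611328125, 59.750362396240234), 46.99217987060547) [ 0.51468828 -0.1640048   0.036     ]
 orange 299.008 206.632 [ 0.52416924 -0.15080004  0.06      ]
```

View pics/t.png

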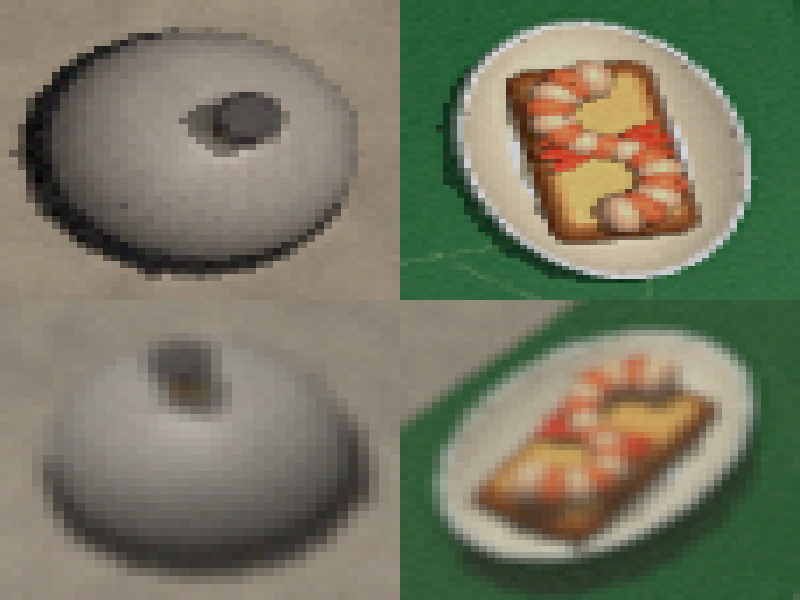

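The plunger is at about (0.538, -0.374, 0.064) from both views, and the dome measures 39 px, about 77 mm, so it is the larger bell. The prawns are at about (0.521, -0.153, 0.064). Next I move over at height with the fingers shut.

Request:
jog_arm(targets="0.1 -0.25 0 0 0 0 0;0.2 -0.45 0 0 0 0 0;0.27 -0.6 0 0 0 0 0;0.27 -0.6 0 0 0 0 0;0.27 -0.6 0 0 0 0 0;0.27 -0.6 0 0 0 0 0;0.27 -0.6 0 0 0 0 0;0.27 -0.6 0 0 0 0 0;0.27 -0.6 0 0 0 0 0;0.27 -0.6 0 0 0 0 0;0.27 -0.6 0 0 0 0 0;0.27 -0.6 0 0 0 0 0")

```text
clock: 1.6
tool_pos: [0.3537, 0.0308, 0.2022]
tool_rot: [0.118, 0.993, 0.0, 0.0]
force: [0.6, 0.4, -0.1]
width: 0.0004
gripper_force: 0.0
```

Request:
jog_arm(targets="0.27 -0.6 0 0 0 0 0;0.27 -0.6 0 0 0 0 0;0.27 -0.6 0 0 0 0 0;0.27 -0.6 0 0 0 0 0;0.27 -0.6 0 0 0 0 0;0.27 -0.6 0 0 0 0 0;0.27 -0.6 0 0 0 0 0;0.27 -0.6 -0.2 0 0 0 0;0.27 -0.4 -0.4 0 0 0 0;0.1 0 -0.4 0 0 0 0;0 0 0 0 0 0 0;0 0 0 0 0 0 0")

```text
clock: 3.1
tool_pos: [0.5434, -0.3577, 0.1285]
tool_rot: [0.117, 0.993, -0.0, 0.0]
force: [0.1, -0.1, 0.1]
width: 0.0002
gripper_force: 0.0
```

Request:
jog_arm(targets="-0.07 -0.22 -0.1 0 0 0 0;0 0 -0.2 0 0 0 0;0 0 -0.25 0 0 0 0;0 0 0 0 0 0 0;0 0 0 0 0 0 0")

```text
clock: 3.72
tool_pos: [0.538, -0.3739, 0.0859]
tool_rot: [0.118, 0.993, 0.0, -0.0]
force: [0.4, -0.1, 0.1]
width: -0.0
gripper_force: 0.0
```

Run:
```python
from h import *
a,b=capture("top"),capture("scene")
p=manip.sense()["tool_pos"]; print(p)
for c,q in((a,(425,205)),(b,(190,120))):
    print([tuple(np.round(cv2.projectPoints(np.float64([x]),np.float64(c["rvec"]),np.float64(c["tvec"]),np.float64(c["mtx"]),None)[0].ravel()-q,1)*5) for x in (p,[.538,-.374,.064])])
f=lambda c,x,y:cv2.resize(c["img"][y:y+90,x:x+80,::-1],(400,450),interpolation=cv2.INTER_CUBIC)
cv2.imwrite("pics/n1.png",np.hstack([f(a,425,205),f(b,190,120)]))
```

```text
[ 0.53849283 -0.37429983  0.08692826]
[(np.float64(234.0), np.float64(201.0)), (np.float64(218.0), np.float64(213.5))]
[(np.float64(194.5), np.float64(207.0)), (np.float64(201.0), np.float64(235.0))]
```

View pics/n1.png

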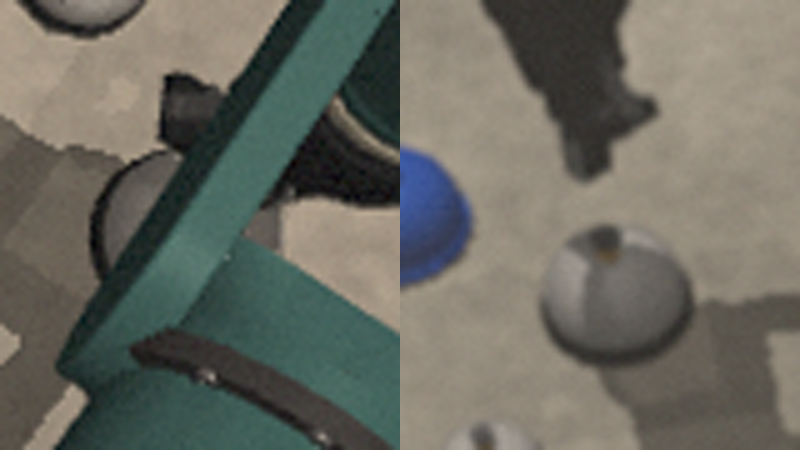

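The scene view (right half) shows the fingertip at tile (585,178), above and in line with the plunger at (605,238). It looks somewhat higher than the TCP projection, so I descend in small steps and watch the force.

Request:
jog_arm(targets="0 0 -0.1 0 0 0 0;0 0 -0.1 0 0 0 0;0 0 -0.07 0 0 0 0;0 0 0 0 0 0 0;0 0 0 0 0 0 0")

```text
clock: 4.45
tool_pos: [0.5381, -0.3743, 0.066]
tool_rot: [0.118, 0.993, -0.0, 0.0]
force: [-0.4, -0.4, 0.8]
width: 0.0001
gripper_force: 0.0
```

Run:
```python
from h import *
b=capture("scene")
cv2.imwrite("pics/n2.png",cv2.resize(b["img"][130:200,195:275,::-1],(800,600),interpolation=cv2.INTER_CUBIC))
```

```text
(no output)
```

View pics/n2.png

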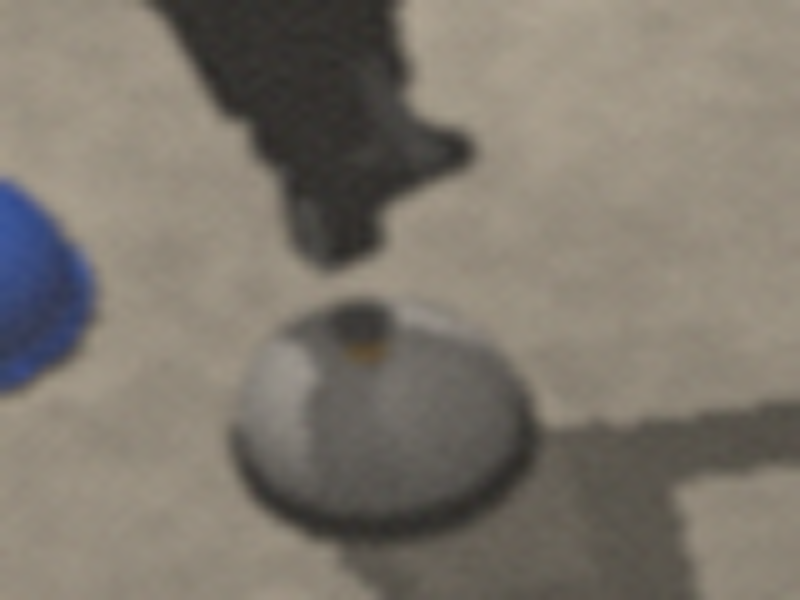

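The fingertip is at about (335,265), still clear of the cap at (362,320), and there is no contact force. I keep stepping down slowly.

Request:
jog_arm(targets="0 0 -0.04 0 0 0 0;0 0 -0.02 0 0 0 0;0 0 0 0 0 0 0")

```text
clock: 4.88
tool_pos: [0.5378, -0.3741, 0.0611]
tool_rot: [0.118, 0.993, 0.0, -0.0]
force: [-0.2, -0.4, -0.3]
width: -0.0
gripper_force: 0.0
```

Request:
jog_arm(targets="0 0 -0.03 0 0 0 0;0 0 0 0 0 0 0;0 0 0 0 0 0 0")

```text
clock: 5.25
tool_pos: [0.538, -0.3742, 0.0592]
tool_rot: [0.118, 0.993, 0.0, 0.0]
force: [0.1, -0.0, 0.4]
width: 0.0001
gripper_force: 0.0
```

There is no contact at 0.059, so the tip is either higher or off to one side. I look at both views again.

Run:
```python
from h import *
a,b=capture("top"),capture("scene")
P=manip.sense()["tool_pos"]
def pr(c,p): return cv2.projectPoints(np.float64([p]),np.float64(c["rvec"]),np.float64(c["tvec"]),np.float64(c["mtx"]),None)[0].ravel()
def f(c,x,y,w,h,s):
    m=cv2.resize(c["img"][y:y+h,x:x+w,::-1],None,fx=s,fy=s,interpolation=cv2.INTER_CUBIC)
    for p,col in((P,(0,0,255)),([P[0],P[1],P[2]+.1],(0,255,255)),([.538,-.374,.064],(0,255,0))):
        cv2.circle(m,tuple(int(v) for v in (pr(c,p)-[x,y])*s),3,col,-1)
    return m
cv2.imwrite("pics/n3.png",np.hstack([f(a,380,160,130,190,3),f(b,190,50,130,190,3)]))
```

```text
(no output)
```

View pics/n3.png

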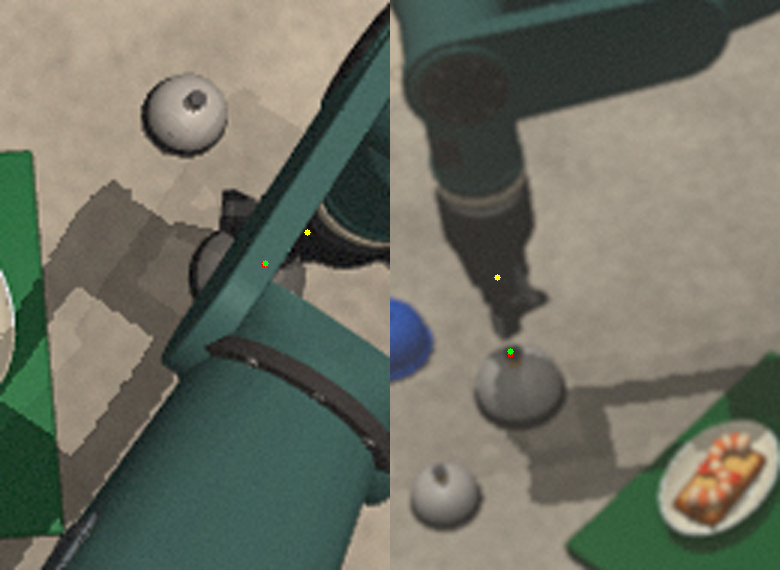

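The top view is blocked by the arm. In the scene view the tip (505,335) lies on the tool axis but about 20 mm short of the TCP mark at (510,355). The sideways aim is therefore right, and I go on down with force checks.

Request:
jog_arm(targets="0 0 -0.04 0 0 0 0;0 0 -0.04 0 0 0 0;0 0 0 0 0 0 0")

```text
clock: 5.72
tool_pos: [0.5377, -0.374, 0.0525]
tool_rot: [0.118, 0.993, 0.0, -0.0]
force: [-0.4, -0.3, 0.8]
width: -0.0001
gripper_force: 0.0
```

Request:
jog_arm(targets="0 0 -0.04 0 0 0 0;0 0 -0.04 0 0 0 0;0 0 0 0 0 0 0")

```text
clock: 6.1
tool_pos: [0.5377, -0.374, 0.0467]
tool_rot: [0.118, 0.993, 0.0, -0.0]
force: [-0.3, -0.0, 0.7]
width: -0.0003
gripper_force: 0.0
```

Request:
jog_arm(targets="0 0 -0.03 0 0 0 0;0 0 0 0 0 0 0;0 0 0 0 0 0 0")

```text
clock: 6.48
tool_pos: [0.538, -0.3742, 0.045]
tool_rot: [0.118, 0.993, 0.0, 0.0]
force: [0.5, 0.6, 0.5]
width: -0.0001
gripper_force: 0.0
```

Request:
jog_arm(targets="0 0 -0.03 0 0 0 0;0 0 0 0 0 0 0;0 0 0 0 0 0 0")

```text
clock: 6.85
tool_pos: [0.538, -0.3742, 0.0427]
tool_rot: [0.118, 0.993, 0.0, -0.0]
force: [0.5, 0.1, -0.1]
width: -0.0002
gripper_force: 0.0
```

Request:
jog_arm(targets="0 0 -0.03 0 0 0 0;0 0 0 0 0 0 0;0 0 0 0 0 0 0")

```text
clock: 7.22
tool_pos: [0.538, -0.3742, 0.0404]
tool_rot: [0.118, 0.993, 0.0, -0.0]
force: [0.3, -0.2, -0.8]
width: -0.0001
gripper_force: 0.0
```

Run:
```python
from h import *
b=capture("scene")
cv2.imwrite("pics/n4.png",cv2.resize(b["img"][130:200,195:275,::-1],(800,600),interpolation=cv2.INTER_CUBIC))
```

```text
(no output)
```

View pics/n4.png

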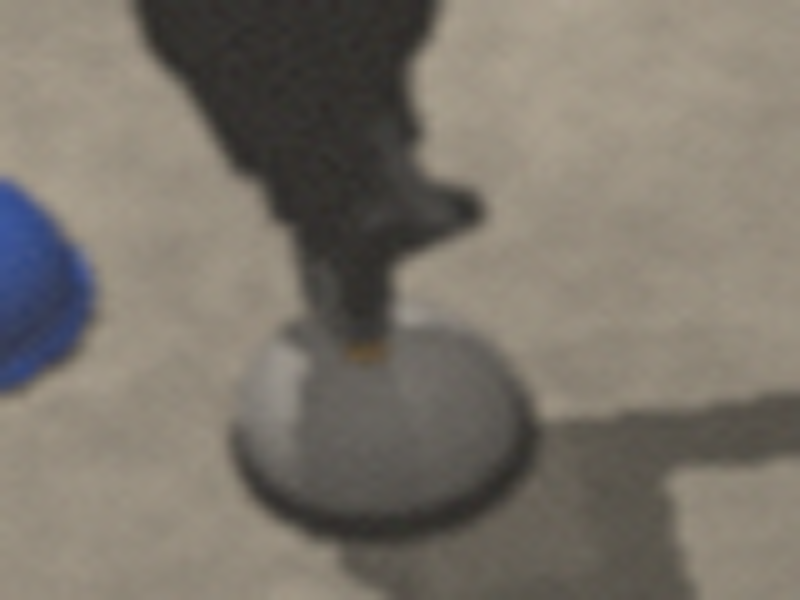

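The fingertip (350,335) is now just over the cap at (362,330), and the brass stem shows at (365,352). I continue down.

Request:
jog_arm(targets="0 0 -0.03 0 0 0 0;0 0 0 0 0 0 0;0 0 0 0 0 0 0")

```text
clock: 7.65
tool_pos: [0.538, -0.3742, 0.0381]
tool_rot: [0.118, 0.993, 0.0, -0.0]
force: [-0.2, -0.4, -0.6]
width: 0.0002
gripper_force: 0.0
```

Request:
jog_arm(targets="0 0 -0.03 0 0 0 0;0 0 0 0 0 0 0;0 0 0 0 0 0 0")

```text
clock: 8.02
tool_pos: [0.538, -0.3742, 0.0359]
tool_rot: [0.118, 0.993, 0.0, -0.0]
force: [0.0, -0.0, 0.6]
width: -0.0
gripper_force: 0.0
```

Request:
jog_arm(targets="0 0 -0.03 0 0 0 0;0 0 0 0 0 0 0;0 0 0 0 0 0 0")

```text
clock: 8.4
tool_pos: [0.5382, -0.3744, 0.0341]
tool_rot: [0.118, 0.993, -0.0, 0.0]
force: [0.8, -0.1, 1.1]
width: -0.0
gripper_force: 0.8
```

Run:
```python
from h import *
F=[]
for i in range(6): b=capture("scene"); F.append(manip.sense()["force"])
print(np.mean(F,0))
cv2.imwrite("pics/n5.png",cv2.resize(b["img"][130:200,195:275,::-1],(800,600),interpolation=cv2.INTER_CUBIC))
```

```text
[0.33948923 0.02638402 1.35853223]
```

View pics/n5.png

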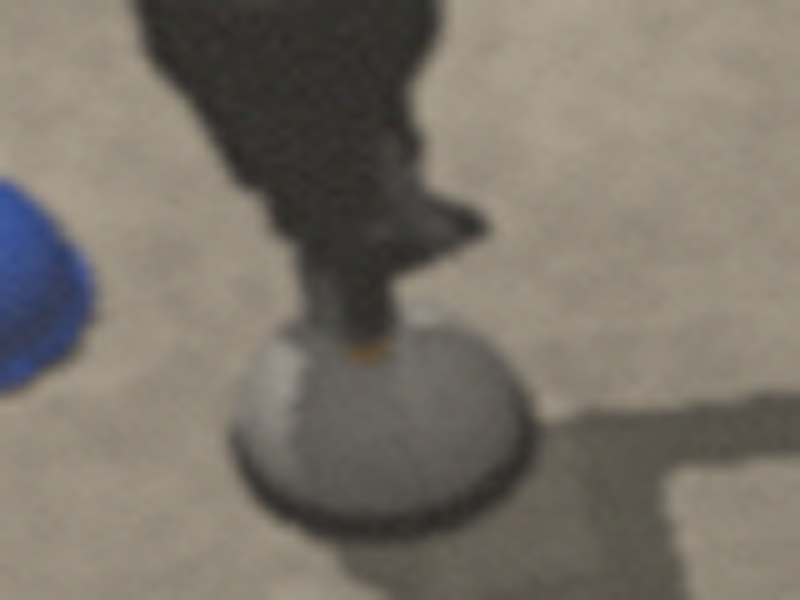

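The finger is resting on the cap and contact is beginning at about 1.4 N. I press on in small steps.

Request:
jog_arm(targets="0 0 -0.03 0 0 0 0;0 0 0 0 0 0 0;0 0 0 0 0 0 0")

```text
clock: 9.07
tool_pos: [0.5382, -0.3744, 0.0318]
tool_rot: [0.118, 0.993, -0.0, 0.0]
force: [1.1, 0.3, 3.9]
width: -0.0002
gripper_force: 1.5
```

Request:
jog_arm(targets="0 0 -0.02 0 0 0 0;0 0 0 0 0 0 0;0 0 0 0 0 0 0")

```text
clock: 9.45
tool_pos: [0.5382, -0.3744, 0.0302]
tool_rot: [0.118, 0.993, -0.0, 0.0]
force: [0.8, -0.2, 3.9]
width: 0.0001
gripper_force: 2.1
```

Request:
jog_arm(targets="0 0 -0.02 0 0 0 0;0 0 0 0 0 0 0;0 0 0 0 0 0 0")

```text
clock: 9.82
tool_pos: [0.5383, -0.3744, 0.0301]
tool_rot: [0.118, 0.993, -0.0, 0.001]
force: [-1.5, 1.3, 8.9]
width: 0.0002
gripper_force: 4.3
```

The plunger bottomed: 5 mm of travel and the force jumped to 8.9 N. I release straight up and go over the prawns.

Request:
jog_arm(targets="0 0 0.2 0 0 0 0;0 0 0.5 0 0 0 0;0 0 0.6 0 0 0 0;0 0.2 0.1 0 0 0 0;-0.03 0.5 0 0 0 0 0;-0.05 0.6 0 0 0 0 0;-0.05 0.6 0 0 0 0 0;-0.05 0.6 0 0 0 0 0;-0.05 0.45 0 0 0 0 0;0 0 0 0 0 0 0;0 0 0 0 0 0 0")

```text
clock: 11.2
tool_pos: [0.52, -0.1527, 0.1323]
tool_rot: [0.117, 0.993, 0.0, -0.001]
force: [-0.0, 0.3, 0.9]
width: -0.0
gripper_force: 0.0
```

Run:
```python
from h import *
import pickle
b=capture("scene"); o=pickle.load(open("scene.pkl","rb"))["img"]
P=manip.sense()["tool_pos"]; print(P)
m=np.hstack([cv2.resize(i[130:250,190:350,::-1],(400,300)) for i in (o,b["img"])])
for p,col in((P,(0,0,255)),(P+[0,0,.03],(0,255,255)),([.521,-.153,.064],(0,255,0))):
    q=cv2.projectPoints(np.float64([p]),np.float64(b["rvec"]),np.float64(b["tvec"]),np.float64(b["mtx"]),None)[0].ravel()
    cv2.circle(m,tuple(int(v) for v in (q-[190,130])*2.5+[400,0]),2,col,-1)
cv2.imwrite("pics/n6.png",m)
```

```text
[ 0.52025695 -0.15328432  0.13256839]
```

View pics/n6.png

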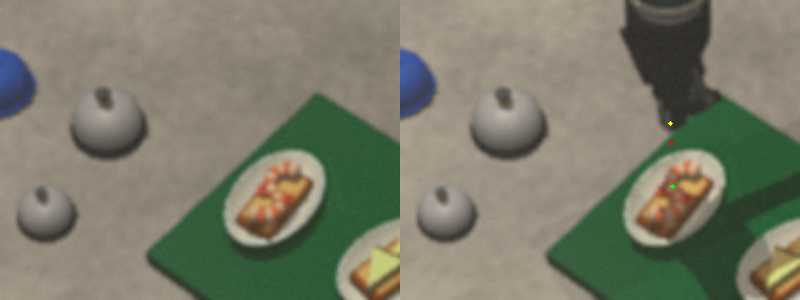

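The bell is unmoved with its plunger up (505,97). The fingertip (672,122) is over the prawns (672,186). I descend to about 3–4 cm above them and hold.

Request:
jog_arm(targets="0 0 -0.1 0 0 0 0;0 0 -0.2 0 0 0 0;0 0 -0.2 0 0 0 0;0 0 -0.15 0 0 0 0;0 0 -0.1 0 0 0 0;0 0 0 0 0 0 0;0 0 0 0 0 0 0;0 0 0 0 0 0 0;0 0 0 0 0 0 0;0 0 0 0 0 0 0;0 0 0 0 0 0 0;0 0 0 0 0 0 0")

```text
clock: 12.75
tool_pos: [0.5207, -0.1529, 0.0772]
tool_rot: [0.118, 0.993, 0.0, -0.0]
force: [-0.0, 0.1, 0.2]
width: -0.0003
gripper_force: 0.0
```

Request:
jog_arm(targets="0 0 0 0 0 0 0;0 0 0 0 0 0 0;0 0 0 0 0 0 0;0 0 0 0 0 0 0;0 0 0 0 0 0 0;0 0 0 0 0 0 0;0 0 0 0 0 0 0;0 0 0 0 0 0 0;0 0 0 0 0 0 0;0 0 0 0 0 0 0;0 0 0 0 0 0 0;0 0 0 0 0 0 0")

```text
clock: 14.25
tool_pos: [0.5207, -0.153, 0.0772]
tool_rot: [0.118, 0.993, 0.0, 0.0]
force: [0.1, 0.7, -0.3]
width: -0.0001
gripper_force: 0.0
```

Request:
jog_arm(targets="0 0 0 0 0 0 0;0 0 0 0 0 0 0;0 0 0 0 0 0 0;0 0 0 0 0 0 0;0 0 0 0 0 0 0;0 0 0 0 0 0 0;0 0 0 0 0 0 0;0 0 0 0 0 0 0")

```text
clock: 15.25
tool_pos: [0.5207, -0.1529, 0.0772]
tool_rot: [0.118, 0.993, 0.0, -0.0]
force: [-0.2, 1.0, -0.4]
width: -0.0002
gripper_force: 0.0
```

Run:
```python
from h import *
b=capture("scene")
cv2.imwrite("pics/n7.png",cv2.resize(b["img"][130:250,190:350,::-1],(640,480)))
```

```text
(no output)
```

View pics/n7.png

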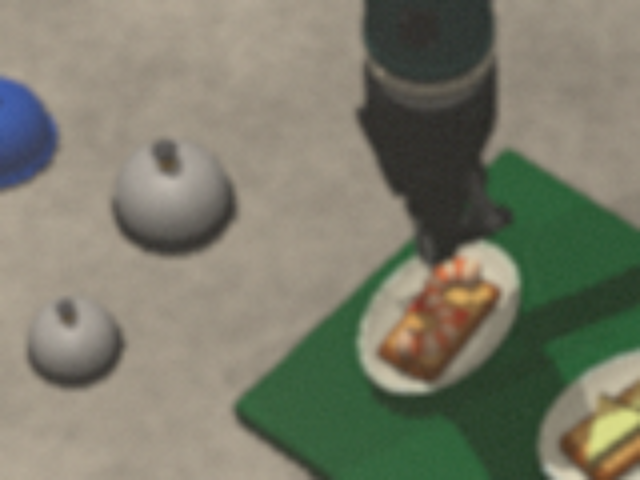

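The fingertip (437,258) hovers clear above the prawns (440,310), and the bell stands with its plunger up (166,150). The hold lasted more than 2 s, so I hand the job in.

```bash
python3 -c "
from plant import manip
print(manip.close_job())"
```

```text
the job is handed in; nothing more can be done
None
```

I rang the larger grey bell (about 5 mm of plunger travel, then it sprang back up), held the fingertips roughly 4 cm above the prawns for over two seconds with no contact felt, and handed the job in still pointing; no verdict was returned.

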